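# Slide the sugar box covers and serve the lump

## Robot

A 6-joint arm with a two-finger parallel gripper is mounted at the origin on the work surface. World frame = base frame: x ahead of the robot, y to its left, z up, the work surface at z = 0. Lengths are in m, angles in rad, forces in N, time in s.
With the tool pointing down it reaches from about 0.35 to 0.975 m from the base axis. Payload 4.9 kg.
Tool frame: the origin (TCP) lies midway between the tips of the shut fingers; the grasp point (between the pads) lies 19 mm behind it; z points along the fingers, y is the direction in which the jaws open and shut (so a half turn about z gives the same grasp; the last joint's range is limited). The gripper opens to 85 mm and grips with 20 to 120 N. Pads are 22 mm wide; open, the fingers measure 114 mm over their backs; the gripper's body (76 mm by 85 mm) begins 54 mm behind the grasp point. The pads swing forward as they close: fully open they stand 13 mm farther back than shut.
Start: joints at [1.117, 0.053, 1.613, -0, 1.476, -0.119], TCP at [0.205, 0.59, 0.231] pointing down, gripper open.
Joint ranges: [-3.01, 3.01], [-1.01, 2.22], [0.06, 2.58], [-1.02, 4.17], [0.09, 2.62], [-3.14, 3.14]. Speed limits (rad/s): [2.57, 2.57, 3.14, 3.14, 3.14, 3.14].

## Interface

Orientations are given as a rotation vector (axis times angle).
In Python, from station import ctrl gives the robot as it stands.
- The arm moves only by the tool jog_arm, never from a script. Its argument "steps" is a list of rows, each an object of numbers: "dx", "dy", "dz": the shift along the world's x, y, z in units of 60 mm (1.0 is 60 mm); "twist": the turn about the world's z in units of 10 degrees (1.0 is 10 degrees). A call has 1 to 5 rows; each row is the pose to reach, as a shift and turn from the pose measured when the call began; what a row does not reach only later rows make up. A row lasts 1/8 s, in which the tool goes at most 62.5 mm and 10.7 degrees, less where a joint would pass 70% of its speed; a pose out of reach is approached as far as the arm can. A call with a gripper value outside its range is refused whole. "gripper" is the closure in counts, from 0 (fully open) to 255 (shut), set as the call begins (left out, the last holds). The fingers move at their own pace and stop on an object; "newtons" is the grip in N (left out, the last holds). Time passes only in rows, so rows that repeat a pose let the fingers close. It gives the time, the measured TCP pose, the force and the opening at its end, in the units of the state.
- ctrl.get_obs(): the state, without advancing time (a new reading comes with each control period).
- ctrl.get_image(name): name is "scene" or "side" or "wrist"; returns a dict with "frame" (400x640x3 uint8, red, green, blue), "range_z" (400x640 float32, m along the optical axis (not along the pixel's ray), 0 where there is no reading), "fx", "fy", "cx", "cy" (pixels), "extrinsics" (4x4, takes a point from camera to world coordinates). Camera axes: x right, y down, z forward; pixel columns grow to the right and rows downward; lengths in m; the calibration is good to about 2 mm. A picture is of the moment at which its call begins.
- ctrl.finish_job(): hands the job in, once; it reports no verdict.
The state is a dict: "t": time; "q": joint angles; "dq": joint speeds; "effort": joint torques, N m; "tool_pos": TCP position; "tool_rot": TCP orientation; "contact_force": force on the tool from outside, world axes, zero at the start; "wrist_torque": the same for the moment, N m; "opening": finger opening in m.
Only numpy, scipy, OpenCV 4.12 (cv2) and the standard library are available. Lean on these libraries where they do the work, as an engineer would, in place of code of your own. Each camera call takes 0.05 s, during which the arm holds its last target.

## Task

The last sugar lump is in the wooden sugar box, under the round-knobbed cover. Slide the square-knobbed cover all the way across into the open place, then slide the round-knobbed cover all the way into the place this leaves; slide the covers, never lift them, and leave the bar-handled cover where it is. Then take out the lump and set it gently in the middle of the empty saucer, leaving everything else on the counter undisturbed.

Things in the scene. Friction and masses are not known exactly. Their poses are not given: they have to be found in the camera images.
- sugar_box: Square wooden box, 192 x 192 x 50 mm, fixed, at any yaw; origin under its centre, x, y along its sides. Four wells 74 x 74 mm, centres 86 mm apart, floors 12 mm above the counter. Covers slide on ledges and 12 mm partitions at 40 mm, inside a rim 172 x 172 mm wide, 10 mm high. Three covers, four places: a cover slides only along box x or y into the open place beside it, with about 1 mm of play.
- well_open (a point): Centre of the place that is open at the start (at 43, 43 mm to -x and -y of the box's middle), at the height of the ledges, 40 mm above the counter. x, y, z as the box's.
- well_sugar (a point): Centre of the place diagonally across from the open one (to +x and +y), at ledge height (40 mm): the round-knobbed cover is there at the start with the lump in the well below. x, y, z as the box's.
- well_side1 (a point): Centre of the place to +x and -y of the box's middle, at ledge height (40 mm): holds at the start either the square-knobbed or the bar-handled cover. x, y, z as the box's.
- well_side2 (a point): Centre of the place to -x and +y of the box's middle, at ledge height (40 mm): holds the other of those two covers. x, y, z as the box's.
- square_knob (a point): Loose sliding cover: pale wooden plate 84 x 84 x 8 mm, corners rounded to 6 mm, about 55 g, with a dark knob 24 mm tall in the middle of its top. This point: centre of the knob, 12 mm below its top, 20 mm above the plate's underside, 60 mm above the counter. x, y along the plate's edges (parallel to the box's), z up. The knob is a square post, 18 x 18 mm, faces parallel to the plate's edges.
- round_knob (a point): Loose sliding cover: pale wooden plate 84 x 84 x 8 mm, corners rounded to 6 mm, about 55 g, with a dark knob 24 mm tall in the middle of its top. This point: centre of the knob, 12 mm below its top, 20 mm above the plate's underside, 60 mm above the counter. x, y along the plate's edges (parallel to the box's), z up. The knob is a round post, 22 mm in diameter.
- bar_knob (a point): Loose sliding cover: pale wooden plate 84 x 84 x 8 mm, corners rounded to 6 mm, about 55 g, with a dark knob 24 mm tall in the middle of its top. This point: centre of the knob, 12 mm below its top, 20 mm above the plate's underside, 60 mm above the counter. x, y along the plate's edges (parallel to the box's), z up. The knob is a bar, 48 mm long (along x) and 10 mm wide. This cover stays where it is.
- lump_center (a point): Loose white sugar lump standing in its well, 18 x 18 mm and 24 mm tall, 14 g, within 3 mm of the middle of the well, turned up to 0.3 rad against the box; this point is its centre, 24 mm above the counter at the start. x and y normal to its upright faces, z up.
- saucer_floor (a point): Loose empty round stainless saucer, 116 mm across, 14 mm tall, 120 g; this point is the centre of its flat floor (68 mm across), 5 mm above the counter. A lump standing on it has its centre 17 mm above the counter.
- glass_counter: Bystander: a clear empty thin-waisted tea glass, 56 mm across, 85 mm tall; origin at the centre of its underside; it stands alone on the counter beyond the empty saucer.
- glass_used: Bystander: a clear empty thin-waisted tea glass, 56 mm across, 85 mm tall; origin at the centre of its underside; it stands on a second, fixed saucer (116 mm) at the far side of the counter.
- glass0: Bystander: a clear empty thin-waisted tea glass, 56 mm across, 85 mm tall; origin at the centre of its underside; it stands on the turntable, one of four.
- glass1: Bystander: a clear empty thin-waisted tea glass, 56 mm across, 85 mm tall; origin at the centre of its underside; it stands on the turntable, one of four.
- glass2: Bystander: a clear empty thin-waisted tea glass, 56 mm across, 85 mm tall; origin at the centre of its underside; it stands on the turntable, one of four.
- glass3: Bystander: a clear empty thin-waisted tea glass, 56 mm across, 85 mm tall; origin at the centre of its underside; it stands on the turntable, one of four.
- turntable_rim (a point): Bystander: a point on the edge of a wooden turntable, 270 mm across, 26 mm tall, to the left of the box; the point is 130 mm from its axis, on top.
- sugar_pot: Bystander: blue ceramic pot with screw-top lid and knob, 92 mm across, 98 mm tall; origin at the centre of its underside.
- spoon_a: Bystander: stainless teaspoon, 140 mm long, lying flat beyond the saucer; origin at the underside of its middle, x towards the bowl.
- spoon_b: Bystander: stainless teaspoon, 140 mm long, lying flat on the robot's side of the counter; origin and axes as the other's.

How it is judged:
By the outcome, as a careful person would: the job done as asked, in the order asked, and still so for the second after the job is handed in, with the robot touching nothing.
It also fails if it takes over 58 s, if anything falls off the work surface, if the arm or the gripper's body presses on something with over 40 N, if the wrist force passes 120 N, or if a joint passes its speed limit or range.

## Working session

There is one attempt and no reset: what is moved stays moved. The work goes in short steps, Python scripts to look and compute and a tool call to move; the robot and the scene stay as the last step left them, time stands still between calls to the robot, and variables do not carry over. Pictures are saved under pics/ and viewed, and the job is handed in when it is done.

Besides the shell and the picture viewer there is one more tool, called after ">>>" as name(argument=value, ...), one argument or row to a line, values as JSON. jog_arm: Moves the arm, as the interface text tells. Its arguments: {"type":"object","properties":{"steps":{"type":"array"},"gripper":{"type":"number"},"newtons":{"type":"number"}},"required":["steps"]}

```bash
mkdir -p pics; cat > h.py <<'E'
import numpy as np, cv2
from station import ctrl
def grab(n,tag):
    im=ctrl.get_image(n); cv2.imwrite(f'pics/{tag}.png',im['frame'][:,:,::-1]); 
    np.savez(f'pics/{tag}.npz',**{k:im[k] for k in im}); return im
def pt(im,u,v,z=None):
    """world point of pixel; z = known world height (ray-plane) else depth"""
    E=np.array(im['extrinsics']); r=np.array([(u-im['cx'])/im['fx'],(v-im['cy'])/im['fy'],1.])
    if z is None: 
        d=float(im['range_z'][int(round(v)),int(round(u))]); return E[:3,:3]@(r*d)+E[:3,3]
    w=E[:3,:3]@r; return E[:3,3]+w*(z-E[2,3])/w[2]
def pix(im,p):
    E=np.array(im['extrinsics']); c=E[:3,:3].T@(np.array(p)-E[:3,3]); return c[0]/c[2]*im['fx']+im['cx'],c[1]/c[2]*im['fy']+im['cy']
E
python3 - <<'E'
from h import *
for n in ('scene','side','wrist'):
    im=grab(n,n+'0'); print(n,np.round(im['extrinsics'],3).tolist(),im['fx'])
print(ctrl.get_obs())
E
```

```text
scene [[0.856, 0.302, -0.419, 1.103], [0.517, -0.496, 0.698, -0.91], [0.003, -0.814, -0.581, 0.807], [0.0, 0.0, 0.0, 1.0]] 439.51155297243054
side [[-1.0, -0.006, 0.016, 0.525], [-0.017, 0.548, -0.837, 0.985], [-0.003, -0.837, -0.548, 0.738], [0.0, 0.0, 0.0, 1.0]] 408.37048682038767
wrist [[0.328, 0.9, 0.286, 0.131], [0.945, -0.312, -0.102, 0.615], [-0.002, 0.304, -0.953, 0.373], [0.0, 0.0, 0.0, 1.0]] 301.6734130637596
{'t': 0.15, 'q': array([ 1.11699544e+00,  5.32572496e-02,  1.61398059e+00, -5.24746375e-06,
        1.47601157e+00, -1.19006212e-01]), 'dq': array([ 0.0009055 , -0.00350307, -0.00356552,  0.00040927, -0.00309786,
       -0.00068072]), 'effort': array([ 5.72680601e-04, -3.94243813e+01, -3.70721698e+01, -1.01706380e-04,
        4.76304311e-03,  3.37655663e-07]), 'tool_pos': array([0.20514754, 0.5898528 , 0.23031199]), 'tool_rot': array([-5.23363512e-01, -3.09722129e+00,  2.49835407e-03]), 'contact_force': array([ 0.02013333, -0.45148472, -0.11272438]), 'wrist_torque': array([ 0.0177693 , -0.05472233, -0.0102324 ]), 'opening': 0.08518852620488467}
```

View pics/scene0.png

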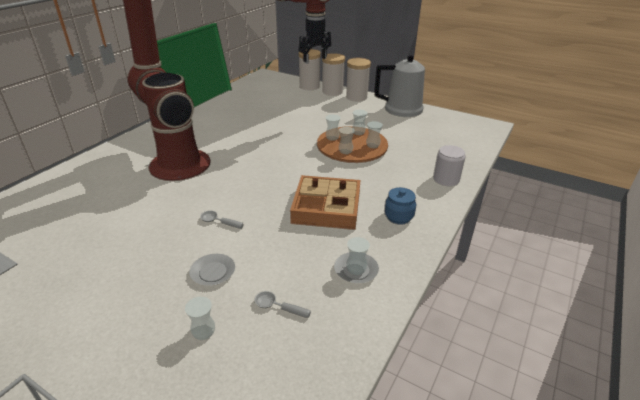

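View pics/side0.png

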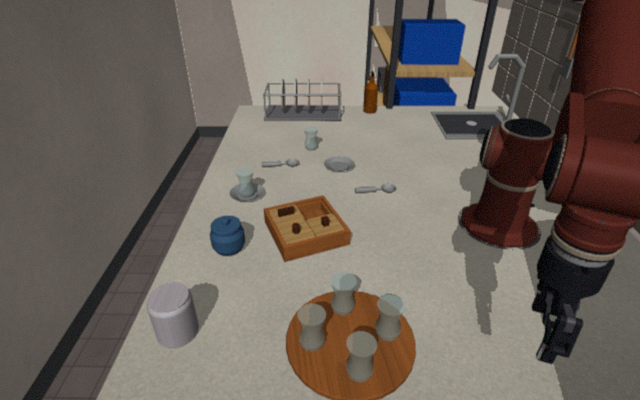

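View pics/wrist0.png

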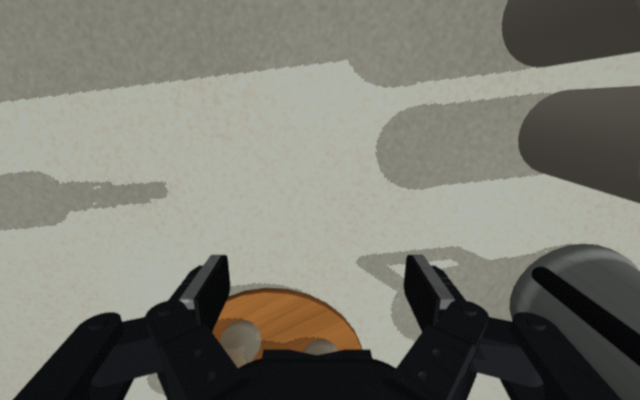

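The scene view shows the box near (327,202), the saucer near (212,270), and glass_counter near (201,318). The side view shows the box near (306,228) and the saucer near (340,164). Next I'll look at enlarged crops.

```bash
python3 - <<'E'
import cv2
a=cv2.imread('pics/scene0.png');b=cv2.imread('pics/side0.png')
cv2.imwrite('pics/c1.png',cv2.resize(a[160:240,280:380],None,fx=7,fy=7,interpolation=2))
cv2.imwrite('pics/c2.png',cv2.resize(b[185:265,255:355],None,fx=7,fy=7,interpolation=2))
cv2.imwrite('pics/c3.png',cv2.resize(a[240:350,170:320],None,fx=5,fy=5,interpolation=2))
E
```

```text
(no output)
```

View pics/c1.png

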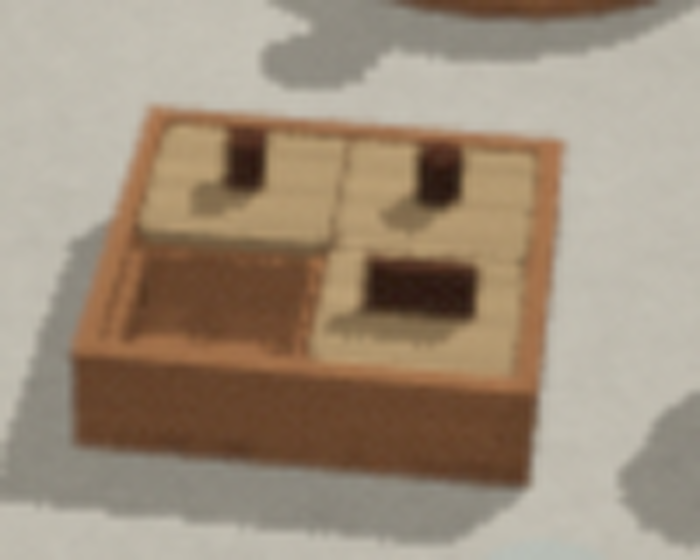

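View pics/c2.png

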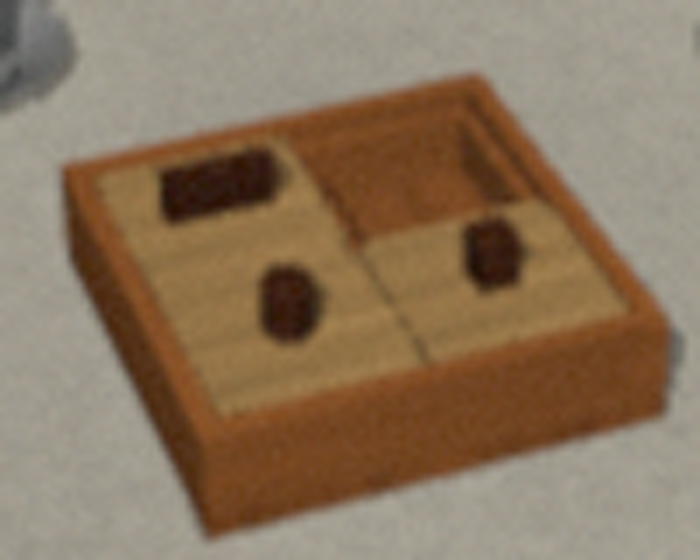

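View pics/c3.png

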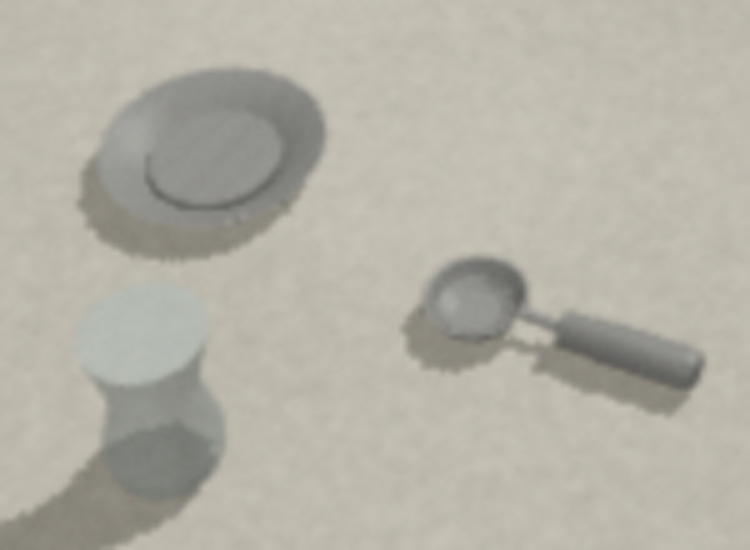

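In c1 the box top corners are at (152,107), (564,142), (535,387), (75,355). The open well is lower left, the bar cover lower right, and the two knobs are at the top. In c2 the corners are (68,165), (478,75), (668,318), (208,432). In c3 the saucer floor is near (214,157).

```bash
cat > m.py <<'E'
from h import *
def L(t): return dict(np.load(f'pics/{t}.npz'))
S=L('scene0');D=L('side0')
f=lambda p,s,o:((p[0]+.5)/s-.5+o[0],(p[1]+.5)/s-.5+o[1])
A=[(152,107),(564,142),(535,387),(75,355)]
B=[(68,165),(478,75),(668,318),(208,432)]
for n,im,C,o in(('scene',S,A,(280,160)),('side',D,B,(255,185))):
    P=np.array([pt(im,*f(p,7,o),z=.05)[:2] for p in C]); print(n,P.round(4).tolist(),'c',P.mean(0).round(4),'sides',np.linalg.norm(P-np.roll(P,-1,0),axis=1).round(4),'yaw',[round(float(np.degrees(np.arctan2(*(P[(i+1)%4]-P[i])[::-1]))),1) for i in range(4)])
# knob tops z=.072
for nm,p in(('kL',(246,130)),('kR',(440,148)),('bar',(421,262))): print(nm,pt(S,*f(p,7,(280,160)),z=.072).round(4))
for nm,p in(('kR',(290,270)),('kL',(496,222)),('bar',(217,165))): print(nm,pt(D,*f(p,7,(255,185)),z=.072).round(4))
print('saucer',pt(S,*f((214,157),5,(170,240)),z=.005).round(4), 'rim',pt(S,*f((212,147),5,(170,240)),z=.014).round(4))
print('gl',pt(S,*f((142,335),5,(170,240)),z=.085).round(4))
E
python3 m.py
```

```text
scene [[0.4485, 0.0998], [0.6239, 0.172], [0.695, 0.0012], [0.5239, -0.0777]] c [0.5728 0.0488] sides [0.1897 0.1851 0.1884 0.1929] yaw [22.4, -67.4, -155.2, 113.0]
side [[0.6958, 0.0013], [0.5237, -0.0699], [0.4492, 0.1025], [0.6229, 0.1729]] c [0.5729 0.0517] sides [0.1863 0.1878 0.1874 0.1865] yaw [-157.5, 113.4, 22.1, -67.0]
kL [0.5132 0.076  0.072 ]
kR [0.5935 0.1078 0.072 ]
bar [0.6278 0.0267 0.072 ]
kR [0.5959 0.1025 0.072 ]
kL [0.5163 0.0701 0.072 ]
bar [0.6297 0.0321 0.072 ]
saucer [ 0.463  -0.3483  0.005 ] rim [ 0.4645 -0.3497  0.014 ]
gl [ 0.5724 -0.5003  0.085 ]
```

```bash
python3 - <<'E'
import cv2
b=cv2.imread('pics/side0.png')
cv2.imwrite('pics/c4.png',cv2.resize(b[115:205,220:410],None,fx=4,fy=4,interpolation=2))
E
```

```text
(no output)
```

View pics/c4.png

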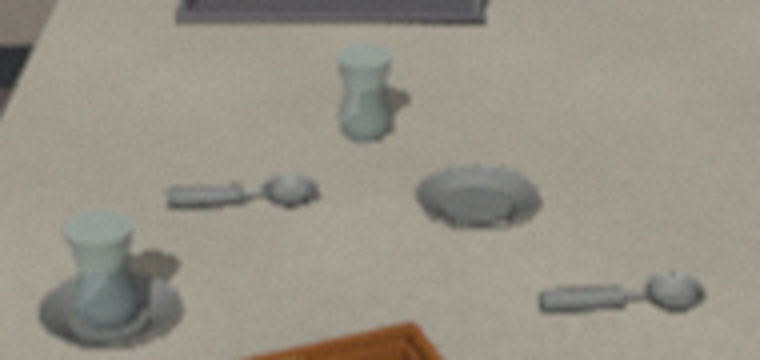

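Both cameras agree: box centre about (0.572, 0.050), yaw about 23°. The bar is at side1, so the square knob is at side2, about (0.515, 0.073), and the round one is at about (0.595, 0.106). I'll move to a hover with the jaws along box y (113°).

>>> jog_arm(
  steps=[
    {"dx":0.5,"dy":-0.85,"twist":0.5},
    {"dx":1.0,"dy":-1.7,"twist":1.0},
    {"dx":1.5,"dy":-2.6,"twist":1.5},
    {"dx":2.0,"dy":-3.4,"twist":2.0},
    {"dx":2.6,"dy":-4.3,"twist":2.5},
  ],
  gripper=110,
  newtons=25,
)

```text
validation failed for argument at $.st...
```

>>> jog_arm(
  steps=[
    {"dx":0.5,"dy":-0.85,"dz":0.0,"twist":0.5},
    {"dx":1.0,"dy":-1.7,"dz":0.0,"twist":1.0},
    {"dx":1.5,"dy":-2.6,"dz":0.0,"twist":1.5},
    {"dx":2.0,"dy":-3.4,"dz":0.0,"twist":2.0},
    {"dx":2.6,"dy":-4.3,"dz":0.0,"twist":2.5},
  ],
  gripper=110,
  newtons=25,
)

```text
t: 0.78
tool_pos: [0.3602, 0.3322, 0.2301]
tool_rot: [-0.165, 3.137, -0.002]
contact_force: [0.3, 0.6, -0.0]
opening: 0.0486
```

>>> jog_arm(
  steps=[
    {"dx":0.5,"dy":-0.85,"dz":-0.1,"twist":0.4},
    {"dx":1.0,"dy":-1.7,"dz":-0.2,"twist":0.8},
    {"dx":1.5,"dy":-2.6,"dz":-0.3,"twist":1.2},
    {"dx":2.0,"dy":-3.5,"dz":-0.4,"twist":1.6},
    {"dx":2.58,"dy":-4.32,"dz":-0.5,"twist":1.72},
  ],
)

```text
t: 1.4
tool_pos: [0.5155, 0.071, 0.1999]
tool_rot: [-0.633, 3.077, -0.002]
contact_force: [0.1, -0.3, -0.2]
opening: 0.0486
```

```bash
python3 - <<'E'
from h import *
im=grab('wrist','w1'); o=ctrl.get_obs(); print(o['tool_pos'],o['tool_rot'])
for p in [(.515,.073,.072),(.595,.1055,.072),(.629,.028,.072)]: print(pix(im,p))
E
```

```text
[0.51830327 0.06557572 0.19899522] [-0.62591007  3.07776061 -0.0100028 ]
(np.float64(319.339567517154), np.float64(191.49480433730324))
(np.float64(317.3996718939862), np.float64(272.68129936795964))
(np.float64(234.63820034493978), np.float64(273.1380630253408))
```

View pics/w1.png

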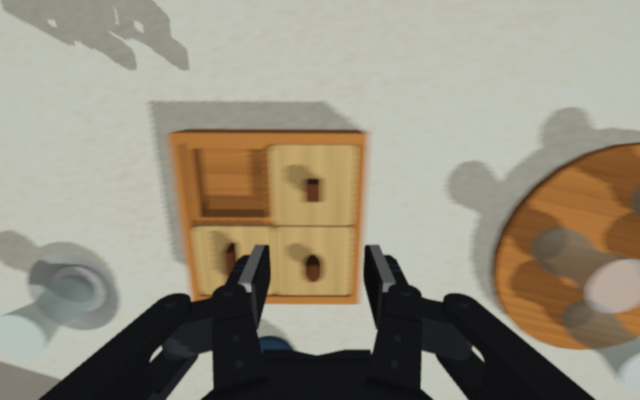

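The knobs are square at (313,188), round at (313,267), bar at (232,258). The picture is blurred because the arm was still settling, so I'll take it again.

```bash
python3 - <<'E'
from h import *
im=grab('wrist','w2'); o=ctrl.get_obs(); print(o['tool_pos'],o['tool_rot'])
cv2.imwrite('pics/w2c.png',cv2.resize(cv2.imread('pics/w2.png')[110:310,150:390],None,fx=3,fy=3,interpolation=2))
E
```

```text
[0.51654352 0.06862567 0.19906073] [ 0.62297151 -3.07814117  0.00427706]
```

View pics/w2c.png

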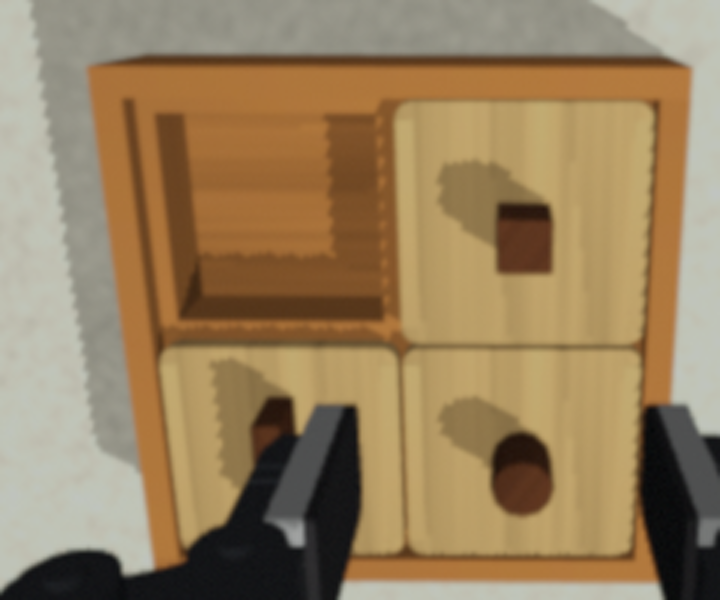

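The crop shows the square knob's top face centred at (525,246), the round top at (522,489), and the upper box corners at (90,67) and (692,67).

```bash
python3 - <<'E'
from h import *
im=dict(np.load('pics/w2.npz'))
f=lambda p:((p[0]+.5)/3-.5+150,(p[1]+.5)/3-.5+110)
P={}
for n,p,z in [('sq',(525,246),.072),('rd',(522,489),.072),('cA',(90,67),.05),('cB',(692,67),.05),('pTL',(394,100),.048),('pTR',(656,100),.048),('pBL',(401,346),.048),('pBR',(645,346),.048),('pB2',(635,556),.048),('pL2',(180,556),.048)]:
    P[n]=pt(im,*f(p),z=z)[:2]; print(n,P[n].round(4))
a=lambda v:np.degrees(np.arctan2(v[1],v[0]))
print(a(P['rd']-P['sq']),np.linalg.norm(P['rd']-P['sq']),a(P['cB']-P['cA'])-90,np.linalg.norm(P['cB']-P['cA']),a(P['pTR']-P['pTL'])-90,a(P['pBR']-P['pBL'])-90,np.linalg.norm(P['pTR']-P['pTL']))
print((P['pTL']+P['pTR']+P['pBL']+P['pBR'])/4)
o=ctrl.get_obs(); print(o['tool_pos'],o['tool_rot'])
E
```

```text
sq [0.5159 0.0715]
rd [0.5951 0.1047]
cA [ 0.5216 -0.076 ]
cB [0.447  0.0994]
pTL [0.4938 0.0164]
pTR [0.4608 0.0939]
pBL [0.5727 0.0492]
pBR [0.5391 0.1278]
pB2 [0.6179 0.1616]
pL2 [0.6862 0.0029]
22.78787126631015 0.08580699985999009 23.033693954790806 0.19060414283154437 23.04754782892313 23.161232174761963 0.08426884212281813
[0.51661251 0.07180923]
[0.51654352 0.06862567 0.19906073] [ 0.62297151 -3.07814117  0.00427706]
```

Everything is consistent: yaw 23.0°, square knob (0.516, 0.0717), round knob (0.595, 0.1047). Their spacing measures 85.8 mm against the given 86. Descending on the square knob.

>>> jog_arm(
  steps=[
    {"dx":0.0,"dy":0.05,"dz":-0.6,"twist":0.0},
    {"dx":0.0,"dy":0.05,"dz":-1.3,"twist":0.0},
    {"dx":0.0,"dy":0.05,"dz":-2.0,"twist":0.0},
    {"dx":0.0,"dy":0.05,"dz":-2.3,"twist":0.0},
    {"dx":0.0,"dy":0.05,"dz":-2.4,"twist":0.0},
  ],
)

```text
t: 2.12
tool_pos: [0.516, 0.072, 0.0543]
tool_rot: [0.623, -3.077, 0.004]
contact_force: [-0.6, -0.1, 1.2]
opening: 0.0487
```

>>> jog_arm(
  steps=[
    {"dx":0.0,"dy":0.0,"dz":0.0,"twist":0.0},
  ],
)

```text
t: 2.25
tool_pos: [0.5169, 0.0721, 0.0555]
tool_rot: [0.624, -3.078, 0.004]
contact_force: [0.1, 0.6, -0.4]
opening: 0.0483
```

>>> jog_arm(
  steps=[
    {"dx":0.0,"dy":0.0,"dz":-0.04,"twist":0.0},
    {"dx":0.0,"dy":0.0,"dz":-0.04,"twist":0.0},
    {"dx":0.0,"dy":0.0,"dz":-0.04,"twist":0.0},
    {"dx":0.0,"dy":0.0,"dz":-0.04,"twist":0.0},
  ],
  gripper=255,
  newtons=25,
)

```text
t: 2.75
tool_pos: [0.5181, 0.0721, 0.0545]
tool_rot: [-0.624, 3.077, -0.005]
contact_force: [0.4, -0.9, 5.0]
opening: 0.0172
```

```bash
python3 - <<'E'
from h import *
im=grab('side','s2'); im=grab('wrist','w3'); o=ctrl.get_obs(); print(o['tool_pos'],o['opening'],o['contact_force'])
a=cv2.resize(cv2.imread('pics/s2.png')[150:270,240:400],None,fx=5,fy=5,interpolation=2); cv2.imwrite('pics/s2c.png',a)
E
```

```text
[0.51805    0.07211724 0.054506  ] 0.01772848961226601 [-0.15989492  0.16067618  6.42454194]
```

View pics/s2c.png

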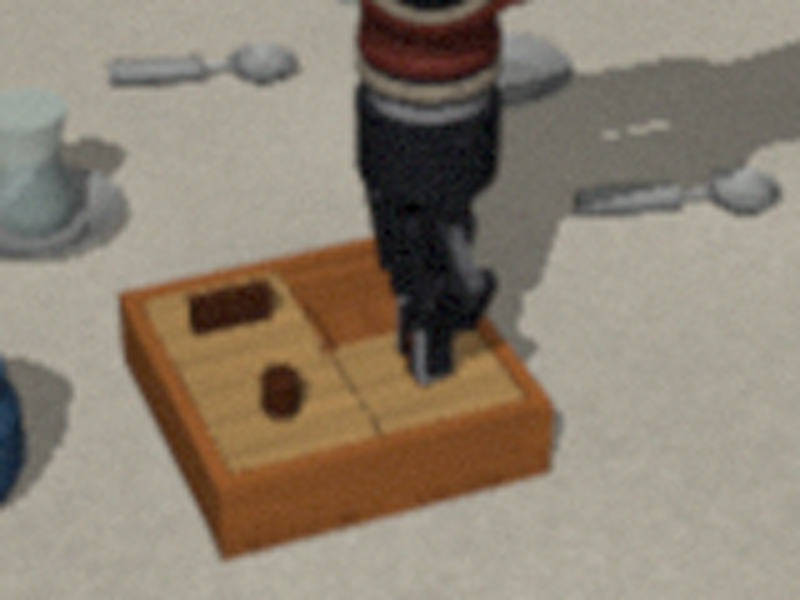

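Opening is 17.7 mm, so the 18 mm square knob is gripped, with a light 6 N downward press. The side view shows the fingers on the left cover at (430,375). Sliding along box -y.

>>> jog_arm(
  steps=[
    {"dx":0.04,"dy":-0.1,"dz":-0.01,"twist":0.0},
    {"dx":0.12,"dy":-0.29,"dz":-0.01,"twist":0.0},
    {"dx":0.22,"dy":-0.51,"dz":-0.01,"twist":0.0},
    {"dx":0.31,"dy":-0.73,"dz":-0.01,"twist":0.0},
    {"dx":0.39,"dy":-0.91,"dz":-0.01,"twist":0.0},
  ],
)

```text
t: 3.48
tool_pos: [0.5418, 0.0177, 0.0545]
tool_rot: [-0.623, 3.077, -0.002]
contact_force: [-1.2, 4.3, 5.5]
opening: 0.0171
```

>>> jog_arm(
  steps=[
    {"dx":0.06,"dy":-0.14,"dz":-0.01,"twist":0.0},
    {"dx":0.12,"dy":-0.28,"dz":-0.01,"twist":0.0},
    {"dx":0.16,"dy":-0.38,"dz":-0.01,"twist":0.0},
    {"dx":0.18,"dy":-0.44,"dz":-0.01,"twist":0.0},
    {"dx":0.18,"dy":-0.44,"dz":-0.01,"twist":0.0},
  ],
)

```text
t: 4.1
tool_pos: [0.5527, -0.0078, 0.0545]
tool_rot: [-0.622, 3.077, 0.002]
contact_force: [-1.4, 5.7, 7.1]
opening: 0.0171
```

>>> jog_arm(
  steps=[
    {"dx":0.015,"dy":-0.04,"dz":0.0,"twist":0.0},
    {"dx":0.02,"dy":-0.06,"dz":0.0,"twist":0.0},
    {"dx":0.02,"dy":-0.06,"dz":0.0,"twist":0.0},
  ],
)

```text
t: 4.47
tool_pos: [0.5527, -0.008, 0.0548]
tool_rot: [-0.622, 3.079, 0.015]
contact_force: [-5.4, 14.0, 9.6]
opening: 0.0171
```

```bash
python3 - <<'E'
from h import *
im=grab('side','s3'); o=ctrl.get_obs(); print(o['tool_pos'],o['opening'],o['contact_force'])
a=cv2.resize(cv2.imread('pics/s3.png')[150:270,240:400],None,fx=5,fy=5,interpolation=2); cv2.imwrite('pics/s3c.png',a)
E
```

```text
[ 0.55272791 -0.00797226  0.05479787] 0.017580072107341554 [-6.00315989 14.33872871  8.77304242]
```

View pics/s3c.png

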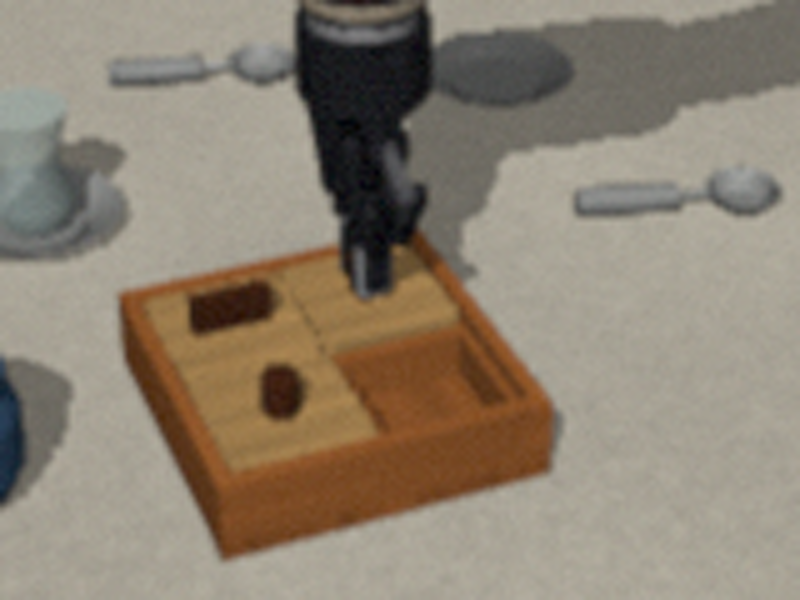

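The cover is against the wall: force rose to 15 N with no further motion, and the view shows the square cover in the far place. I'll ease off, open and rise.

>>> jog_arm(
  steps=[
    {"dx":-0.01,"dy":0.02,"dz":0.0,"twist":0.0},
    {"dx":-0.01,"dy":0.02,"dz":0.0,"twist":0.0},
  ],
)

```text
t: 4.78
tool_pos: [0.5522, -0.0067, 0.0549]
tool_rot: [-0.622, 3.079, 0.016]
contact_force: [-1.0, 1.5, 3.5]
opening: 0.0175
```

>>> jog_arm(
  steps=[
    {"dx":0.0,"dy":0.0,"dz":0.0,"twist":0.0},
    {"dx":0.0,"dy":0.0,"dz":0.0,"twist":0.0},
    {"dx":0.0,"dy":0.0,"dz":0.3,"twist":0.0},
    {"dx":0.0,"dy":0.0,"dz":1.0,"twist":0.0},
    {"dx":0.2,"dy":0.6,"dz":1.2,"twist":0.0},
  ],
  gripper=120,
)

```text
t: 5.4
tool_pos: [0.5665, 0.0279, 0.1317]
tool_rot: [-0.615, 3.074, 0.012]
contact_force: [1.0, -0.6, -0.3]
opening: 0.045
```

>>> jog_arm(
  steps=[
    {"dx":0.24,"dy":0.6,"dz":0.0,"twist":0.0},
    {"dx":0.47,"dy":1.28,"dz":0.0,"twist":0.0},
    {"dx":0.47,"dy":1.28,"dz":-0.5,"twist":0.0},
    {"dx":0.47,"dy":1.28,"dz":-1.0,"twist":0.0},
    {"dx":0.47,"dy":1.28,"dz":-1.26,"twist":0.0},
  ],
)

```text
t: 6.02
tool_pos: [0.5941, 0.1047, 0.0553]
tool_rot: [-0.616, 3.075, 0.012]
contact_force: [-0.3, 0.5, 0.1]
opening: 0.0452
```

```bash
python3 - <<'E'
from h import *
im=grab('side','s4'); o=ctrl.get_obs(); print(o['tool_pos'],o['tool_rot'],o['opening'],o['contact_force'])
a=cv2.resize(cv2.imread('pics/s4.png')[150:270,240:400],None,fx=5,fy=5,interpolation=2); cv2.imwrite('pics/s4c.png',a)
E
```

```text
[0.59303333 0.10449649 0.05346372] [-0.61600447  3.07772145  0.01266951] 0.04517837860627262 [-1.43591573  0.59662746 -0.42144153]
```

View pics/s4c.png

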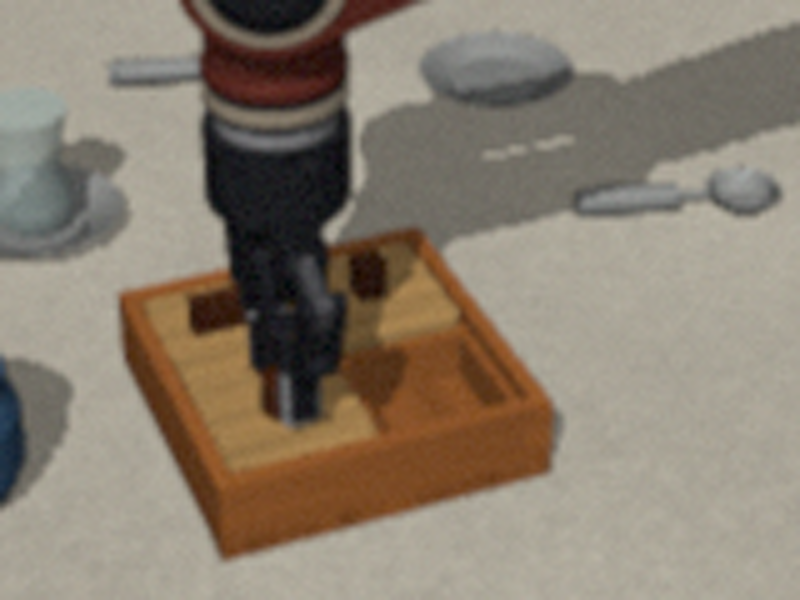

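The finger at (300,400) is offset to the right of the round knob, as expected with the jaw at 113°. Closing.

>>> jog_arm(
  steps=[
    {"dx":0.03,"dy":0.0,"dz":0.03,"twist":0.0},
    {"dx":0.03,"dy":0.0,"dz":0.03,"twist":0.0},
    {"dx":0.03,"dy":0.0,"dz":0.03,"twist":0.0},
    {"dx":0.03,"dy":0.0,"dz":0.03,"twist":0.0},
  ],
  gripper=255,
  newtons=30,
)

```text
t: 6.58
tool_pos: [0.5958, 0.1045, 0.0566]
tool_rot: [-0.616, 3.075, 0.012]
contact_force: [0.2, -0.4, 2.7]
opening: 0.0205
```

>>> jog_arm(
  steps=[
    {"dx":-0.1,"dy":-0.04,"dz":-0.01,"twist":0.0},
    {"dx":-0.29,"dy":-0.12,"dz":-0.01,"twist":0.0},
    {"dx":-0.51,"dy":-0.22,"dz":-0.01,"twist":0.0},
    {"dx":-0.73,"dy":-0.31,"dz":-0.01,"twist":0.0},
    {"dx":-0.91,"dy":-0.39,"dz":-0.01,"twist":0.0},
  ],
)

```text
t: 7.2
tool_pos: [0.5408, 0.0807, 0.0566]
tool_rot: [-0.615, 3.074, 0.012]
contact_force: [2.1, 2.4, 4.5]
opening: 0.0204
```

```bash
python3 - <<'E'
from h import *
im=grab('side','s5'); o=ctrl.get_obs(); print(o['tool_pos'],o['tool_rot'],o['opening'],o['contact_force'])
a=cv2.resize(cv2.imread('pics/s5.png')[150:270,240:400],None,fx=5,fy=5,interpolation=2); cv2.imwrite('pics/s5c.png',a)
E
```

```text
[0.53998009 0.08039253 0.05659763] [-0.6149525   3.07506023  0.01145675] 0.020647258479543965 [-1.16224512 -0.62368922  6.36657519]
```

View pics/s5c.png

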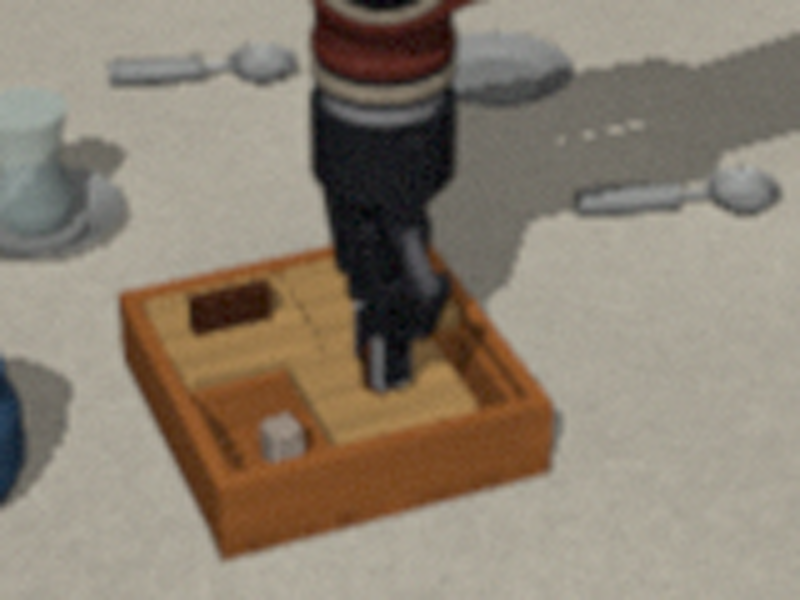

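The round cover is sliding and the lump is visible at (283,435). Continuing to the wall.

>>> jog_arm(
  steps=[
    {"dx":-0.14,"dy":-0.06,"dz":-0.01,"twist":0.0},
    {"dx":-0.27,"dy":-0.11,"dz":-0.01,"twist":0.0},
    {"dx":-0.38,"dy":-0.155,"dz":-0.01,"twist":0.0},
    {"dx":-0.43,"dy":-0.175,"dz":-0.01,"twist":0.0},
    {"dx":-0.44,"dy":-0.18,"dz":-0.01,"twist":0.0},
  ],
)

```text
t: 7.88
tool_pos: [0.5154, 0.0702, 0.0571]
tool_rot: [-0.613, 3.069, 0.012]
contact_force: [8.3, 4.8, 2.8]
opening: 0.0203
```

>>> jog_arm(
  steps=[
    {"dx":-0.03,"dy":-0.01,"dz":0.0,"twist":0.0},
    {"dx":-0.05,"dy":-0.02,"dz":0.0,"twist":0.0},
    {"dx":-0.05,"dy":-0.02,"dz":0.0,"twist":0.0},
  ],
)

```text
t: 8.25
tool_pos: [0.5149, 0.0699, 0.0583]
tool_rot: [-0.611, 3.062, 0.014]
contact_force: [10.3, 5.2, 2.3]
opening: 0.0206
```

>>> jog_arm(
  steps=[
    {"dx":0.025,"dy":0.01,"dz":-0.02,"twist":0.0},
    {"dx":0.025,"dy":0.01,"dz":-0.02,"twist":0.0},
  ],
)

```text
t: 8.5
tool_pos: [0.5157, 0.0704, 0.0566]
tool_rot: [-0.611, 3.063, 0.014]
contact_force: [2.5, 1.7, 2.0]
opening: 0.0207
```

>>> jog_arm(
  steps=[
    {"dx":0.0,"dy":0.0,"dz":0.0,"twist":0.0},
    {"dx":0.0,"dy":0.0,"dz":0.0,"twist":0.0},
    {"dx":0.0,"dy":0.0,"dz":0.3,"twist":0.0},
    {"dx":0.0,"dy":0.0,"dz":1.0,"twist":0.0},
    {"dx":0.2,"dy":0.1,"dz":1.9,"twist":0.0},
  ],
  gripper=120,
)

```text
t: 9.12
tool_pos: [0.5262, 0.0762, 0.1713]
tool_rot: [-0.611, 3.067, 0.015]
contact_force: [1.8, -0.3, 0.1]
opening: 0.0454
```

>>> jog_arm(
  steps=[
    {"dx":0.1,"dy":0.0,"dz":0.3,"twist":0.0},
    {"dx":0.1,"dy":0.0,"dz":0.3,"twist":0.0},
    {"dx":0.1,"dy":0.0,"dz":0.3,"twist":0.0},
  ],
)

```text
t: 9.5
tool_pos: [0.5308, 0.0761, 0.1872]
tool_rot: [-0.612, 3.07, 0.016]
contact_force: [0.0, 0.0, 0.3]
opening: 0.0453
```

```bash
python3 - <<'E'
from h import *
grab('wrist','w6');im=grab('side','s6'); o=ctrl.get_obs(); print(o['tool_pos'],o['tool_rot'],o['opening'],o['contact_force'])
a=cv2.resize(cv2.imread('pics/s6.png')[180:270,250:360],None,fx=6,fy=6,interpolation=2); cv2.imwrite('pics/s6c.png',a)
E
```

```text
[0.5306009  0.07612706 0.18668047] [-0.61184526  3.07102531  0.01634238] 0.04527246147605091 [-0.6064983   0.31791895 -0.49602553]
```

View pics/s6c.png

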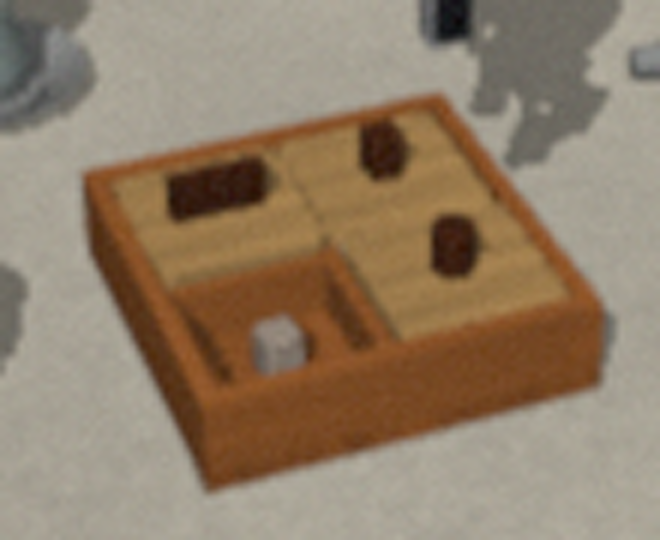

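View pics/w6.png

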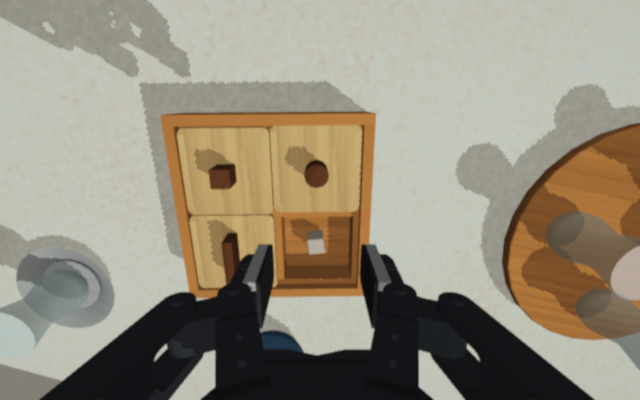

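Both covers are fully home, and the lump is at about (316,243) in the open well. Enlarging the lump.

```bash
python3 - <<'E'
from h import *
cv2.imwrite('pics/w6c.png',cv2.resize(cv2.imread('pics/w6.png')[205:295,265:375],None,fx=7,fy=7,interpolation=2))
E
```

```text
(no output)
```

View pics/w6c.png

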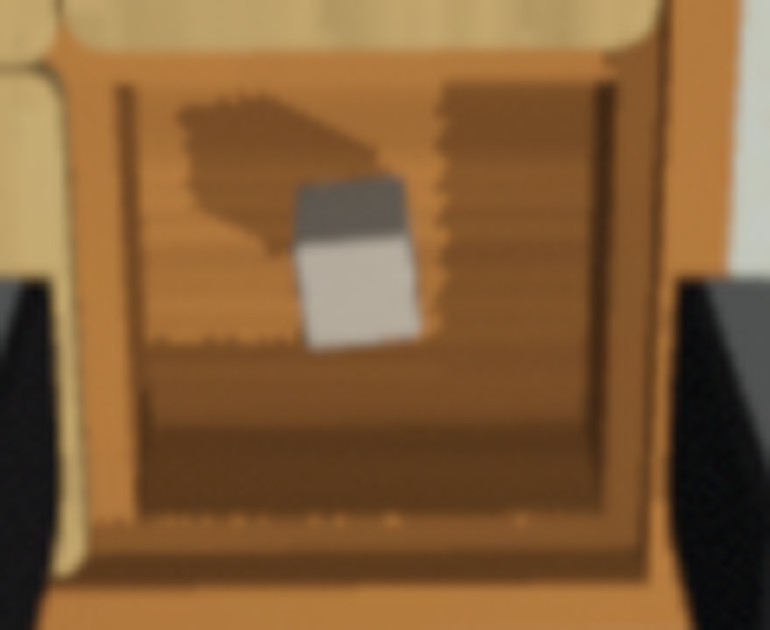

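The lump's top face corners in the crop are (295,243), (409,234), (421,338), (310,350).

```bash
python3 - <<'E'
from h import *
im=dict(np.load('pics/w6.npz'))
f=lambda p:((p[0]+.5)/7-.5+265,(p[1]+.5)/7-.5+205)
C=[(295,243),(409,234),(421,338),(310,350)]
P=np.array([pt(im,*f(p),z=.036)[:2] for p in C]);print(P.round(4),P.mean(0).round(4))
d=np.roll(P,-1,0)-P;print(np.linalg.norm(d,axis=1),np.degrees(np.arctan2(d[:,1],d[:,0])))
# depth at top centre
print(pt(im,*f((358,290))))
from scipy.spatial.transform import Rotation as R
o=ctrl.get_obs();M=R.from_rotvec(o['tool_rot']).as_matrix();print(o['tool_pos'],M.round(3))
f=lambda p,g:None
E
```

```text
[[0.5923 0.0911]
 [0.5842 0.1066]
 [0.5999 0.1153]
 [0.6084 0.1001]] [0.5962 0.1033]
[0.01749625 0.01792361 0.01739401 0.0185084 ] [ 117.31437742   28.91512843  -60.7693285  -150.78870885]
[0.59577646 0.1029487  0.0364587 ]
[0.5306009  0.07612706 0.18668047] [[-0.924 -0.383  0.008]
 [-0.383  0.924  0.012]
 [-0.012  0.008 -1.   ]]
```

Lump at (0.596, 0.103), 17.5–18.5 mm sides, depth top at 36.5 mm, yaw 28.7°, and within 3 mm of the well centre. I'll approach with the jaws at about 32 mm so they fit the well.

>>> jog_arm(
  steps=[
    {"dx":0.5,"dy":0.2,"dz":0.0,"twist":0.3},
    {"dx":1.0,"dy":0.41,"dz":-0.2,"twist":0.62},
    {"dx":1.09,"dy":0.45,"dz":-0.8,"twist":0.62},
    {"dx":1.09,"dy":0.45,"dz":-1.4,"twist":0.62},
    {"dx":1.09,"dy":0.45,"dz":-1.6,"twist":0.62},
  ],
  gripper=160,
)

```text
t: 10.22
tool_pos: [0.5928, 0.103, 0.0859]
tool_rot: [-0.779, 3.042, 0.02]
contact_force: [-0.6, 0.2, -0.3]
opening: 0.0317
```

>>> jog_arm(
  steps=[
    {"dx":0.0,"dy":0.0,"dz":0.0,"twist":0.0},
  ],
)

```text
t: 10.35
tool_pos: [0.592, 0.1029, 0.0848]
tool_rot: [0.779, -3.043, -0.021]
contact_force: [0.1, -0.2, 0.5]
opening: 0.0317
```

>>> jog_arm(
  steps=[
    {"dx":0.06,"dy":0.0,"dz":-0.2,"twist":0.0},
    {"dx":0.06,"dy":0.0,"dz":-0.5,"twist":0.0},
    {"dx":0.06,"dy":0.0,"dz":-0.8,"twist":0.0},
    {"dx":0.06,"dy":0.0,"dz":-1.0,"twist":0.0},
    {"dx":0.06,"dy":0.0,"dz":-1.1,"twist":0.0},
  ],
)

```text
t: 10.98
tool_pos: [0.5949, 0.1028, 0.0174]
tool_rot: [0.779, -3.041, -0.021]
contact_force: [0.2, 0.0, 0.0]
opening: 0.0321
```

```bash
python3 - <<'E'
from h import *
im=grab('side','s7'); o=ctrl.get_obs(); print(o['tool_pos'],o['tool_rot'],o['opening'],o['contact_force'])
a=cv2.resize(cv2.imread('pics/s7.png')[150:270,240:400],None,fx=5,fy=5,interpolation=2); cv2.imwrite('pics/s7c.png',a)
E
```

```text
[0.59472033 0.10283979 0.01713806] [ 0.77857712 -3.04065829 -0.02135136] 0.03183072003636733 [-0.52704329 -1.26293283  0.01348763]
```

View pics/s7c.png

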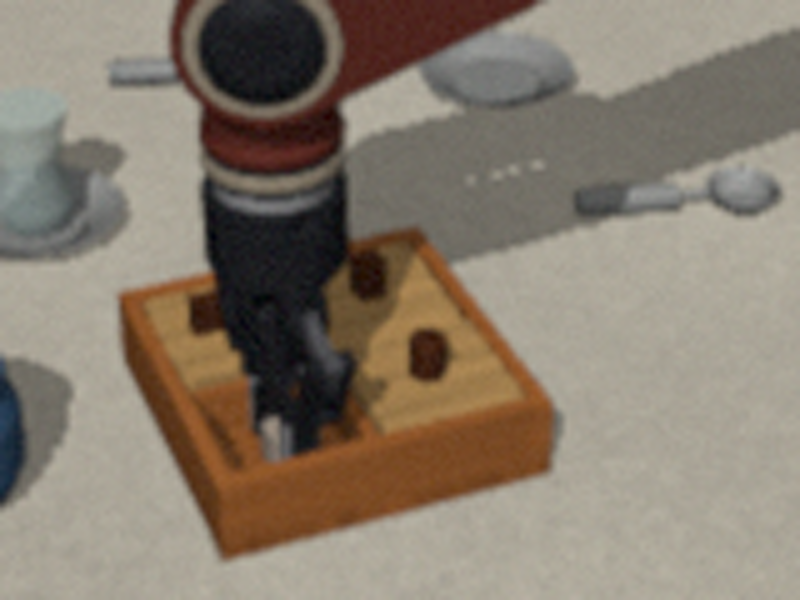

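No contact; the fingers straddle the lump. Closing gently while rising 1 mm, to allow for the pads swinging forward.

>>> jog_arm(
  steps=[
    {"dx":0.02,"dy":0.0,"dz":0.02,"twist":0.0},
    {"dx":0.02,"dy":0.0,"dz":0.02,"twist":0.0},
    {"dx":0.02,"dy":0.0,"dz":0.02,"twist":0.0},
    {"dx":0.02,"dy":0.0,"dz":0.02,"twist":0.0},
  ],
  gripper=255,
  newtons=20,
)

```text
t: 11.52
tool_pos: [0.5961, 0.1029, 0.0187]
tool_rot: [0.779, -3.041, -0.021]
contact_force: [-0.4, 0.2, -0.6]
opening: 0.0174
```

>>> jog_arm(
  steps=[
    {"dx":0.0,"dy":0.0,"dz":0.1,"twist":0.0},
    {"dx":0.0,"dy":0.0,"dz":0.4,"twist":0.0},
    {"dx":0.0,"dy":0.0,"dz":0.9,"twist":0.0},
    {"dx":0.0,"dy":0.0,"dz":1.6,"twist":0.0},
    {"dx":0.0,"dy":0.0,"dz":2.3,"twist":0.0},
  ],
)

```text
t: 12.15
tool_pos: [0.5963, 0.1029, 0.1595]
tool_rot: [0.779, -3.043, -0.021]
contact_force: [0.4, -0.2, 0.4]
opening: 0.0174
```

```bash
python3 - <<'E'
from h import *
o=ctrl.get_obs(); print(o['tool_pos'],o['tool_rot'],o['opening'],o['contact_force'])
grab('wrist','w8'); im=grab('side','s8')
a=cv2.imread('pics/s8.png')[100:270,220:420];cv2.imwrite('pics/s8c.png',cv2.resize(a,None,fx=3.5,fy=3.5,interpolation=2))
b=cv2.imread('pics/w8.png')[200:400,200:440];cv2.imwrite('pics/w8c.png',cv2.resize(b,None,fx=3,fy=3,interpolation=2))
E
```

```text
[0.59629717 0.10288186 0.15948692] [ 0.77920406 -3.04261593 -0.02069452] 0.017448151346661268 [ 0.42578635 -0.21004188  0.398326  ]
```

View pics/s8c.png

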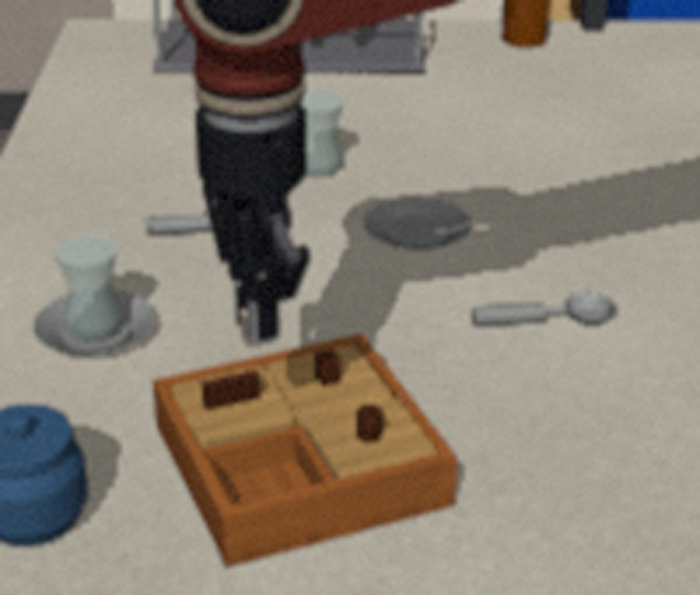

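View pics/w8c.png

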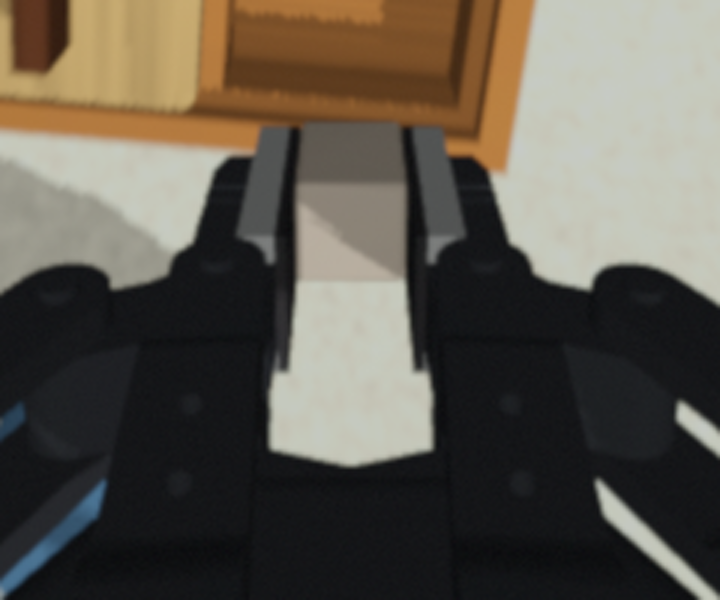

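The lump is firmly held and the well is empty. Moving to hover over the saucer at about (0.463, -0.348).

>>> jog_arm(
  steps=[
    {"dx":-0.1,"dy":-0.4,"dz":0.1,"twist":0.0},
    {"dx":-0.3,"dy":-1.1,"dz":0.3,"twist":-0.2},
    {"dx":-0.55,"dy":-1.9,"dz":0.4,"twist":-0.4},
    {"dx":-0.8,"dy":-2.7,"dz":0.4,"twist":-0.6},
    {"dx":-1.05,"dy":-3.5,"dz":0.4,"twist":-0.8},
  ],
)

```text
t: 12.88
tool_pos: [0.5366, -0.1083, 0.1902]
tool_rot: [-0.562, 3.078, 0.015]
contact_force: [-0.1, 0.8, -0.8]
opening: 0.0173
```

```bash
python3 - <<'E'
from h import *
o=ctrl.get_obs(); print(o['tool_pos'],o['q'],o['opening'])
E
```

```text
[ 0.53662953 -0.10828146  0.19016834] [-0.3424561  -0.1095227   1.84128238  0.01454039  1.40355658 -2.27671084] 0.017313387128810784
```

>>> jog_arm(
  steps=[
    {"dx":-0.25,"dy":-0.8,"dz":0.0,"twist":-0.5},
    {"dx":-0.5,"dy":-1.6,"dz":0.0,"twist":-1.0},
    {"dx":-0.8,"dy":-2.5,"dz":0.0,"twist":-1.5},
    {"dx":-1.05,"dy":-3.4,"dz":0.0,"twist":-2.0},
    {"dx":-1.22,"dy":-3.95,"dz":0.0,"twist":-2.0},
  ],
)

```text
t: 13.5
tool_pos: [0.4624, -0.3476, 0.1909]
tool_rot: [-0.015, 3.127, 0.01]
contact_force: [0.6, 0.0, -0.5]
opening: 0.0171
```

>>> jog_arm(
  steps=[
    {"dx":0.0,"dy":0.0,"dz":0.0,"twist":0.0},
    {"dx":0.0,"dy":0.0,"dz":0.0,"twist":0.0},
    {"dx":0.0,"dy":0.0,"dz":0.0,"twist":0.0},
  ],
)

```text
t: 13.88
tool_pos: [0.4628, -0.3464, 0.191]
tool_rot: [-0.017, 3.127, 0.01]
contact_force: [-0.2, -0.0, -0.2]
opening: 0.0174
```

```bash
python3 - <<'E'
from h import *
o=ctrl.get_obs(); print(o['tool_pos'],o['tool_rot'],o['q'],o['opening'])
grab('wrist','w9'); grab('side','s9'); grab('scene','c9')
E
```

```text
[ 0.46281796 -0.34639919  0.19102161] [-0.01741348  3.1267377   0.00988119] [-0.77849736 -0.0354868   1.76969342  0.01513639  1.40139509 -2.36293923] 0.0174269826038685
```

View pics/w9.png

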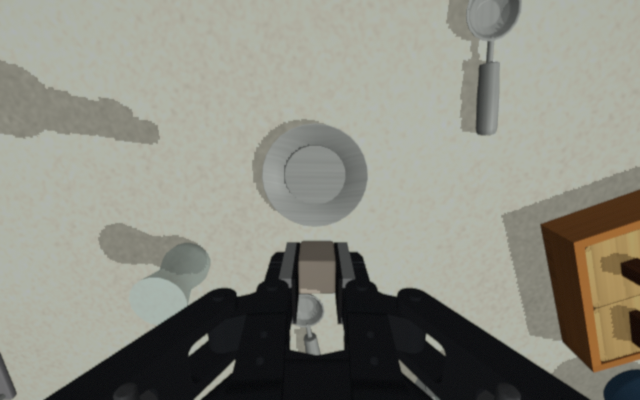

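View pics/c9.png

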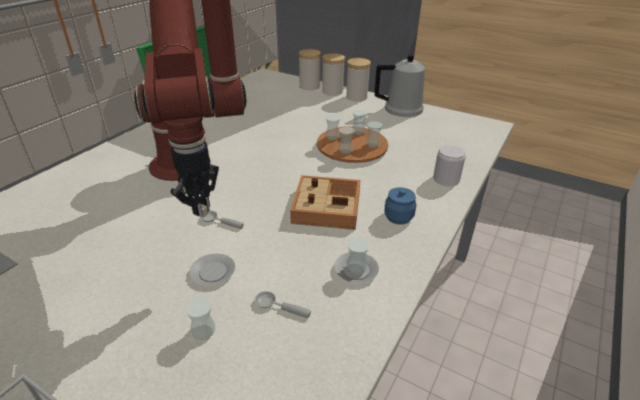

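The saucer's rim spans about 263–368 × 122–226, with its floor centred at about (315,174). Enlarging it.

```bash
python3 - <<'E'
from h import *
cv2.imwrite('pics/w9c.png',cv2.resize(cv2.imread('pics/w9.png')[115:235,250:380],None,fx=5,fy=5,interpolation=2))
E
```

```text
(no output)
```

View pics/w9c.png

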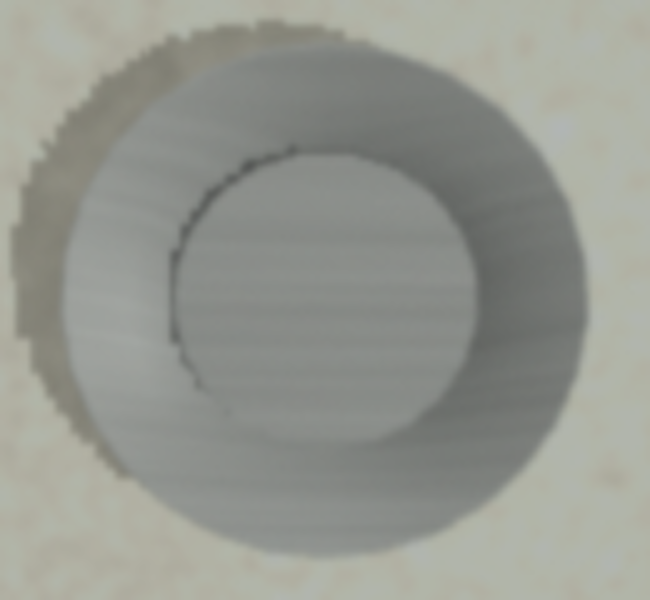

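In the crop the rim extremes are left 63, right 588, top 43, bottom 556. The floor extremes are left 172, right 478, top 150, bottom 444.

```bash
python3 - <<'E'
from h import *
im=dict(np.load('pics/w9.npz'))
f=lambda p:((p[0]+.5)/5-.5+250,(p[1]+.5)/5-.5+115)
for n,E,z in(('rim',((63,300),(588,312),(325,43),(325,556)),.014),('floor',((172,298),(478,298),(325,150),(325,444)),.005)):
    P=np.array([pt(im,*f(p),z=z)[:2] for p in E]);print(n,'LRmid',((P[0]+P[1])/2).round(4),'TBmid',((P[2]+P[3])/2).round(4),'dia',np.linalg.norm(P[0]-P[1]).round(4),np.linalg.norm(P[2]-P[3]).round(4))
print(im['extrinsics'].round(3))
s=dict(np.load('pics/scene0.npz')); b=dict(np.load('pics/side0.npz'))
g=lambda p:((p[0]+.5)/4-.5+220,(p[1]+.5)/4-.5+115)
P=[pt(b,*g(p),z=.014)[:2] for p in((417,193),(541,193),(479,165),(479,227))];print('side rim',(P[0]+P[1])/2,(P[2]+P[3])/2)
E
```

```text
rim LRmid [ 0.4625 -0.3478] TBmid [ 0.4642 -0.3481] dia 0.1141 0.1146
floor LRmid [ 0.4629 -0.348 ] TBmid [ 0.4637 -0.3481] dia 0.0682 0.0673
[[-0.011  0.948  0.318  0.383]
 [ 1.     0.009  0.009 -0.349]
 [ 0.006  0.318 -0.948  0.333]
 [ 0.     0.     0.     1.   ]]
side rim [ 0.46329301 -0.3448707 ] [ 0.46339638 -0.3410735 ]
```

Wrist, scene and rim/floor fits agree on (0.4635, -0.348). Side-camera estimate is 3–7 mm off in y, from a coarse read of a grazing ellipse, and I'll trust the closer views. Lowering.

>>> jog_arm(
  steps=[
    {"dx":0.01,"dy":-0.025,"dz":-0.7,"twist":0.0},
    {"dx":0.01,"dy":-0.025,"dz":-1.5,"twist":0.0},
    {"dx":0.01,"dy":-0.025,"dz":-2.2,"twist":0.0},
    {"dx":0.01,"dy":-0.025,"dz":-2.6,"twist":0.0},
    {"dx":0.01,"dy":-0.025,"dz":-2.8,"twist":0.0},
  ],
)

```text
t: 14.65
tool_pos: [0.4628, -0.3469, 0.0212]
tool_rot: [-0.019, 3.129, 0.013]
contact_force: [0.1, -0.2, 0.1]
opening: 0.0171
```

>>> jog_arm(
  steps=[
    {"dx":0.0,"dy":0.0,"dz":-0.05,"twist":0.0},
    {"dx":0.0,"dy":0.0,"dz":-0.08,"twist":0.0},
  ],
)

```text
t: 14.9
tool_pos: [0.4635, -0.3473, 0.0173]
tool_rot: [-0.019, 3.128, 0.011]
contact_force: [0.3, -0.1, -0.4]
opening: 0.0174
```

>>> jog_arm(
  steps=[
    {"dx":0.0,"dy":-0.01,"dz":-0.03,"twist":0.0},
    {"dx":0.0,"dy":-0.01,"dz":-0.05,"twist":0.0},
    {"dx":0.0,"dy":-0.01,"dz":-0.06,"twist":0.0},
  ],
)

```text
t: 15.28
tool_pos: [0.4637, -0.3481, 0.014]
tool_rot: [-0.019, 3.127, 0.01]
contact_force: [-0.1, 0.3, 0.2]
opening: 0.0173
```

```bash
python3 - <<'E'
from h import *
o=ctrl.get_obs(); print(o['tool_pos'],o['contact_force'])
grab('side','s10');im=grab('scene','c10')
cv2.imwrite('pics/c10c.png',cv2.resize(cv2.imread('pics/c10.png')[200:310,150:300],None,fx=5,fy=5,interpolation=2))
E
```

```text
[ 0.46369448 -0.34806253  0.01403549] [-0.1154269   0.2795593   0.16350813]
```

View pics/c10c.png

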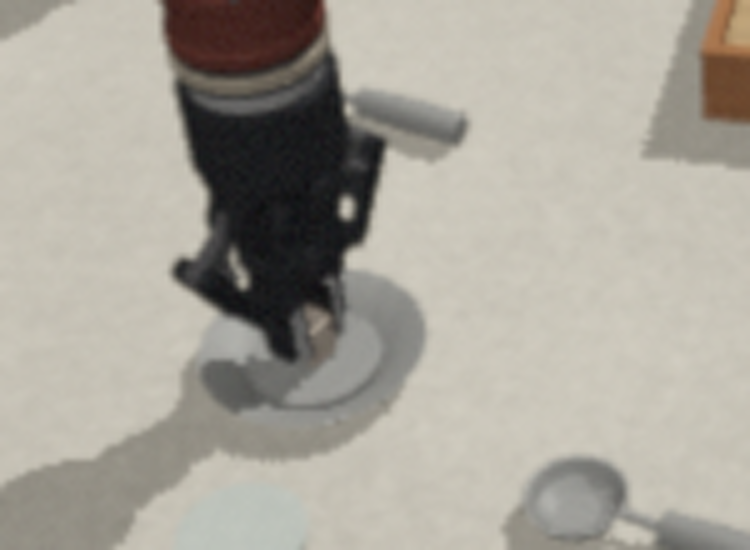

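The lump is just above the saucer floor, around the middle. I'll go down in small steps and watch the force.

>>> jog_arm(
  steps=[
    {"dx":0.0,"dy":0.0,"dz":-0.02,"twist":0.0},
    {"dx":0.0,"dy":0.0,"dz":-0.03,"twist":0.0},
    {"dx":0.0,"dy":0.0,"dz":-0.03,"twist":0.0},
  ],
)

```text
t: 15.75
tool_pos: [0.4635, -0.3478, 0.0118]
tool_rot: [-0.019, 3.128, 0.011]
contact_force: [0.8, -0.1, -0.5]
opening: 0.0177
```

>>> jog_arm(
  steps=[
    {"dx":0.0,"dy":0.0,"dz":-0.01,"twist":0.0},
    {"dx":0.0,"dy":0.0,"dz":-0.015,"twist":0.0},
  ],
)

```text
t: 16.0
tool_pos: [0.4636, -0.3479, 0.0114]
tool_rot: [-0.019, 3.128, 0.011]
contact_force: [-0.3, 1.2, 3.7]
opening: 0.0177
```

Contact at 3.7 N, at the predicted height. Releasing just wide enough and then rising straight up.

>>> jog_arm(
  steps=[
    {"dx":0.0,"dy":0.0,"dz":0.0,"twist":0.0},
    {"dx":0.0,"dy":0.0,"dz":0.0,"twist":0.0},
    {"dx":0.0,"dy":0.0,"dz":0.0,"twist":0.0},
  ],
  gripper=165,
)

```text
t: 16.38
tool_pos: [0.4635, -0.3479, 0.0113]
tool_rot: [-0.019, 3.128, 0.011]
contact_force: [0.4, 0.3, -0.2]
opening: 0.0297
```

>>> jog_arm(
  steps=[
    {"dx":0.0,"dy":0.0,"dz":0.1,"twist":0.0},
    {"dx":0.0,"dy":0.0,"dz":0.4,"twist":0.0},
    {"dx":0.0,"dy":0.0,"dz":1.0,"twist":0.0},
    {"dx":0.0,"dy":0.0,"dz":1.9,"twist":0.0},
    {"dx":0.0,"dy":0.0,"dz":2.8,"twist":0.0},
  ],
)

```text
t: 17.0
tool_pos: [0.4635, -0.3479, 0.1823]
tool_rot: [-0.019, 3.127, 0.01]
contact_force: [0.4, -0.7, 0.3]
opening: 0.0301
```

>>> jog_arm(
  steps=[
    {"dx":0.0,"dy":0.0,"dz":0.2,"twist":0.0},
    {"dx":0.0,"dy":0.0,"dz":0.2,"twist":0.0},
    {"dx":0.0,"dy":0.0,"dz":0.2,"twist":0.0},
  ],
)

```text
t: 17.38
tool_pos: [0.4626, -0.347, 0.1921]
tool_rot: [-0.019, 3.129, 0.014]
contact_force: [-0.2, 0.3, -0.9]
opening: 0.03
```

```bash
python3 - <<'E'
from h import *
o=ctrl.get_obs(); print(o['tool_pos'],o['opening'])
grab('wrist','w11');grab('scene','c11');grab('side','s11')
cv2.imwrite('pics/w11c.png',cv2.resize(cv2.imread('pics/w11.png')[115:235,250:380],None,fx=5,fy=5,interpolation=2))
a=cv2.absdiff(cv2.imread('pics/scene0.png'),cv2.imread('pics/c11.png')).max(2)
E
```

```text
[ 0.46259081 -0.34697181  0.19209769] 0.030037867797542056
```

View pics/w11c.png

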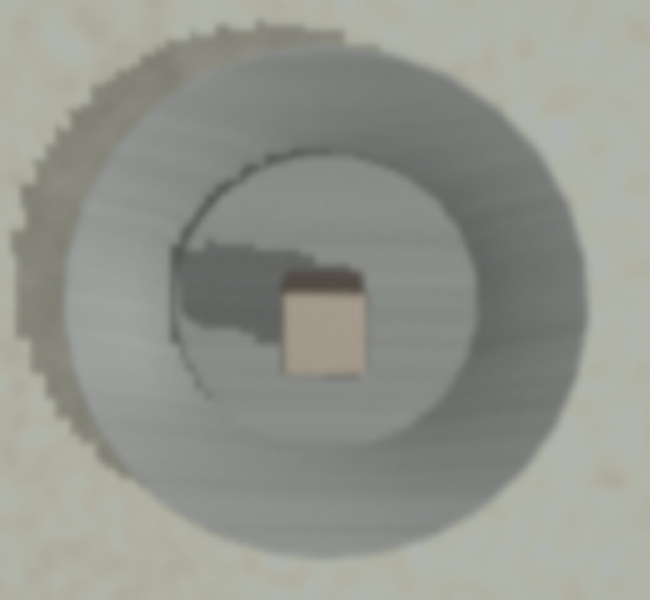

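View pics/c11.png

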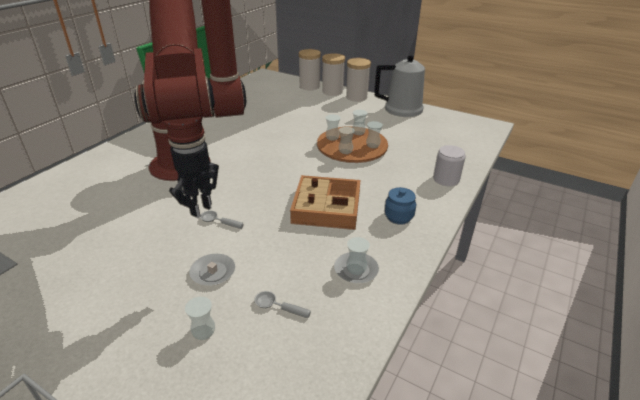

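View pics/s11.png

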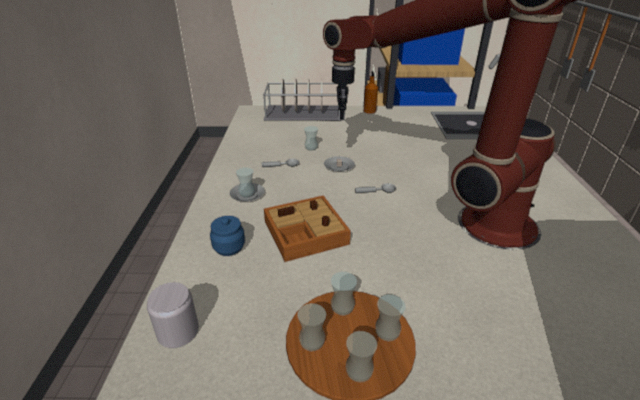

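Lump top corners in the crop are (283,293), (366,293), (364,377), (283,377). I'll check the centring, and the covers by measurement.

```bash
python3 - <<'E'
from h import *
im=dict(np.load('pics/w11.npz'))
f=lambda p:((p[0]+.5)/5-.5+250,(p[1]+.5)/5-.5+115)
print('lump',np.mean([pt(im,*f(p),z=.029)[:2] for p in((283,293),(366,293),(364,377),(283,377))],0))
P=np.array([pt(im,*f(p),z=.005)[:2] for p in((173,298),(478,298),(325,152),(325,445))]);print('floor',P.mean(0)) 
P=np.array([pt(im,*f(p),z=.014)[:2] for p in((65,300),(587,312),(325,46),(325,557))]);print('rim',P.mean(0))
g=lambda p:((p[0]+.5)/7-.5+280,(p[1]+.5)/7-.5+160)
cv2.imwrite('pics/c11c.png',cv2.resize(cv2.imread('pics/c11.png')[160:240,280:380],None,fx=7,fy=7,interpolation=2))
E
```

```text
lump [ 0.46468043 -0.34844786]
floor [ 0.4630686 -0.3481353]
rim [ 0.46315601 -0.34803675]
```

View pics/c11c.png

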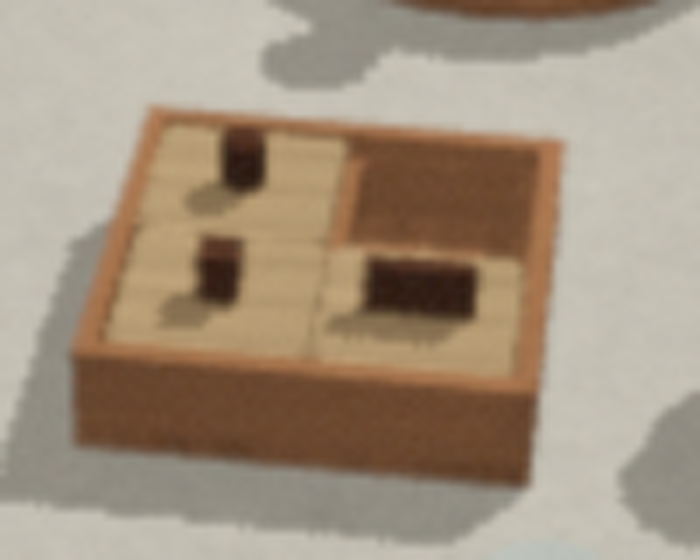

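The lump stands within 2 mm of the saucer's centre. The covers are seated, the bar hasn't moved (366–476 px, as before), and the other objects are where they were. Handing in.

```bash
python3 -c "
from station import ctrl; print(ctrl.finish_job())"
```

```text
the job is handed in; nothing more can be done
None
```

The lump is standing in the middle of the saucer, and I handed the job in at about 18 s of the 58 s allowed.

- **Covers:** I slid the square-knobbed cover along box -y into the open place until it met the wall at about 15 N. I then slid the round-knobbed cover along box -x into the place this left, until it met the wall at about 11 N. Neither was lifted, and the final views show both lying flat and fully home. The bar-handled cover has not moved.
- **Lump:** I lifted it from its well and set it down with about 4 N of contact. The last wrist picture puts it about 1.6 mm from the saucer's centre. The saucer moved less than 1 mm by measurement.
- **Other objects:** By eye, the glasses, spoons, pot and turntable are where they were at the start.
- **One disagreement:** A coarse side-camera reading of the saucer was 3–7 mm off in y. I used the wrist and scene measurements, which agreed with each other.

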